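# Lay out the order desk

### The job

Lay out the order desk around the order pad, which stays put: stand the white till roll upright midway between the order pad and the bell, and lay the stapler on the order pad, centred and lengthwise. Put the ink pad flat beside the order pad on the side away from the bell, level with its middle, long sides parallel and a gap of about 35 mm between them, and stand the date stamp upright in the middle of the ink pad. Leave the bell, salt shaker, muffin and honey jar where they are.

Things in the scene. Friction and masses are not known exactly. Their poses are not given: they have to be found in the camera images.
- order_pad: landmark, fixed: white paper order pad with a dark red binding strip along one short end, lying flat, 150 x 100 x 12.5 mm (x, y, z). Origin at the centre of its underside; x along its 150 mm length, y across it, z up. The bell stands on its +y or its -y side, 200 to 215 mm away centre to centre
- bell: counter bell, pale metal dome on a black foot with a push button on top, 80 mm across at the foot, 58 mm high, loose, 0.25 kg; origin at the centre of its underside, z up. Landmark; not to be moved
- ink_pad: flat black ink pad with a dark blue top, loose, 55 x 85 x 12.5 mm (x, y, z), 60 g; origin at the centre of its underside, y along its length, z up. The stamp stands on its top, 12.5 mm above the origin
- date_stamp: hand stamp, loose, 50 g, 69 mm high: red rectangular foot 24 x 45 mm (x, y) and 20 mm high, with a turned brown wooden handle rising from its middle, 20 mm thick from 20 to 32 mm up and up to 24 mm thick from 32 to 69 mm up; origin at the centre of its underside, z up
- stapler: red and black stapler lying on its base, loose, 190 g, 130 x 32 x 34 mm (x, y, z): base 32 mm wide up to 9 mm, upper arm 28 mm wide from 10 to 34 mm up; origin at the centre of its underside, x along its length, z up
- till_roll: white paper till roll standing on end, loose, 70 g, 53 mm in diameter, 57 mm high; origin at the centre of its underside, z up
- salt_shaker: bystander: salt shaker, clear with a grey cap, 44 mm across, 90 mm high, loose; origin at the centre of its underside
- muffin: bystander: brown muffin in a paper case, 85 mm across, 73 mm high, loose; origin at the centre of its underside
- honey_jar: bystander: glass honey jar with a green lid, 65 mm across, 84 mm high, loose; origin at the centre of its underside
Not all that is in view belongs to the job. Several things look just like the ink_pad: the one meant starts farthest from the robot's base. Leave any red look-alike of the till_roll alone.

How it is judged:
By the outcome, as a careful person would: the job done as asked, in the order asked, and still so for the second after the job is handed in, with the robot touching nothing.
It also fails if it takes over 104 s, if anything falls off the work surface, if the arm or the gripper's body presses on something with over 40 N, if the wrist force passes 120 N, or if a joint passes its speed limit or range.

### The arm

A 6-joint arm with a two-finger parallel gripper is mounted at the origin on a cart in front of the work surface, level with it; the furniture and walls round the work are solid. World frame = base frame: x ahead of the robot, y to its left, z up, the work surface at z = 0. Lengths are in mm, angles in rad, forces in N, time in s.
With the tool pointing down it reaches from about 300 to 775 mm from the base axis. Payload 14.6 kg.
Tool frame: the origin (TCP) lies midway between the tips of the shut fingers; the grasp point (between the pads) lies 19 mm behind it; z points along the fingers, y is the direction in which the jaws open and shut (so a half turn about z gives the same grasp; the last joint's range is limited). The gripper opens to 94 mm and grips with 3 to 60 N. Pads are 16 mm wide; open, the fingers measure 119 mm over their backs; the gripper's body (75 mm by 177 mm) begins 78 mm behind the grasp point.
Start: joints at [1.11, 0.3, 1.521, -0, 1.321, -0.067], TCP at [211.032, 507.893, 205.446] pointing down, gripper open.
Joint ranges: [-3.03, 3.03], [-0.79, 2.21], [0.23, 2.52], [-1.04, 4.18], [0, 3.07], [-2.55, 2.55]. Speed limits (rad/s): [2.22, 2.22, 2.57, 3.14, 3.14, 3.14].

### API

Orientations are given as [roll, pitch, yaw] about the fixed x, y, z axes, in that order (R = Rz(yaw) Ry(pitch) Rx(roll)).
In Python, from cell import read_state, camera, get_calibration, sign_off gives the robot as it stands.
- The arm moves only by the tool carry_out, never from a script. Its argument "series" is a list of rows, each an object with "delta_pos": the shift along the world's x, y, z in mm, a list of three; "turn": the turn, a rotation vector about the world's x, y, z in rad, a list of three; "hand": the opening, from 0 (shut) to 1 (fully open). A call has 1 to 8 rows; each row is the pose to reach, as a shift and turn from the pose commanded when the call began; what a row does not reach only later rows make up. A row lasts 1/8 s, in which the tool goes at most 62.5 mm and 10.7 degrees, less where a joint would pass 70% of its speed; a pose out of reach is approached as far as the arm can. A call with a gripper value outside its range is refused whole. The fingers move at their own pace and stop on an object; "squeeze" is the grip in N (left out, the last holds). Time passes only in rows, so rows that repeat a pose let the fingers close. It gives the time, the measured TCP pose, the force and the opening at its end, in the units of the state.
- read_state(): the state, without advancing time (a new reading comes with each control period).
- camera(name): name is "scene" or "top"; returns the picture (384x512x3 uint8, red, green, blue); there is no depth.
- get_calibration(name): a dict with "intrinsics" (3x3 intrinsics, pixels), "pose" (4x4, takes a point from camera to world coordinates). Camera axes: x right, y down, z forward; pixel columns grow to the right and rows downward; lengths in mm; the calibration is good to about 2 mm. A picture is of the moment at which its call begins. get_calibration takes no time and is no camera call.
- sign_off(): hands the job in, once; it reports no verdict.
The state is a dict: "clock": time; "joints": joint angles; "qd": joint speeds; "effort": joint torques, N m; "eef_pos": TCP position; "eef_rot": TCP orientation; "wrist_force": force on the tool from outside, world axes, zero at the start; "moment": the same for the moment, N m; "finger_gap": finger opening in mm.
Only numpy, scipy, OpenCV 4.12 (cv2) and the standard library are available. Lean on these libraries where they do the work, as an engineer would, in place of code of your own. Each camera call takes 0.05 s, during which the arm holds its last target.

## Working session

There is one attempt and no reset: what is moved stays moved. The work goes in short steps, Python scripts to look and compute and a tool call to move; the robot and the scene stay as the last step left them, time stands still between calls to the robot, and variables do not carry over. Pictures are saved under pics/ and viewed, and the job is handed in when it is done.

Besides the shell and the picture viewer there is one more tool, called after "Emit:" as a command line: name --argument value ..., lists and objects as JSON in quotes. carry_out: Moves the arm, as the interface text tells. Its arguments: {"type":"object","properties":{"series":{"type":"array"},"squeeze":{"type":"number"}},"required":["series"]}

```bash
mkdir -p pics; python3 - <<'E'
from cell import *
import cv2
print(read_state())
for n in("scene","top"):
    im=camera(n); cv2.imwrite(f"pics/{n}0.png",im[:,:,::-1]); c=get_calibration(n); print(n,c)
    cv2.imwrite(f"pics/{n}0b.png",cv2.resize(im[:,:,::-1],(800,600),interpolation=cv2.INTER_CUBIC))
E
```

```text
{'clock': 0.0, 'joints': array([ 1.11038693e+00,  3.00504980e-01,  1.52156639e+00,  7.61163783e-06,
        1.32068835e+00, -6.66333140e-02]), 'qd': array([-1.27483169e-03, -1.18695731e-03, -1.12947465e-04, -9.84598254e-04,
        9.64707219e-05, -1.05948738e-03]), 'effort': array([-2.13575629e-03, -5.31803477e+01, -3.52739561e+01,  7.07559334e-02,
        2.43383349e-02, -8.02764430e-05]), 'eef_pos': array([210.92758409, 507.671078  , 204.8739561 ]), 'eef_rot': array([-3.14042866e+00, -8.50644990e-05,  2.74781463e+00]), 'wrist_force': array([-1.53446996,  0.05561662, -0.156221  ]), 'moment': array([-0.0184052 , -0.02007459, -0.03865573]), 'finger_gap': 94.29810738434881}
scene {'intrinsics': array([[348.43890897,   0.        , 251.22051262],
       [  0.        , 348.43890897, 185.84336222],
       [  0.        ,   0.        ,   1.        ]]), 'pose': array([[ 7.51722123e-01, -3.62054422e-01,  5.51208169e-01,
         2.62623836e+01],
       [-6.59475084e-01, -4.15914477e-01,  6.26185085e-01,
        -4.21445475e+02],
       [ 2.54237853e-03, -8.34225235e-01, -5.51417984e-01,
         5.57116226e+02],
       [ 0.00000000e+00,  0.00000000e+00,  0.00000000e+00,
         1.00000000e+00]])}
top {'intrinsics': array([[389.08572865,   0.        , 252.92010052],
       [  0.        , 389.08572865, 188.54767725],
       [  0.        ,   0.        ,   1.        ]]), 'pose': array([[-2.35219266e-02, -9.85426863e-01,  1.68465476e-01,
         3.00583336e+02],
       [-9.99610352e-01,  2.57161612e-02,  1.08546559e-02,
         1.54208640e+02],
       [-1.50287548e-02, -1.68144512e-01, -9.85647787e-01,
         1.28659071e+03],
       [ 0.00000000e+00,  0.00000000e+00,  0.00000000e+00,
         1.00000000e+00]])}
```

View pics/scene0b.png

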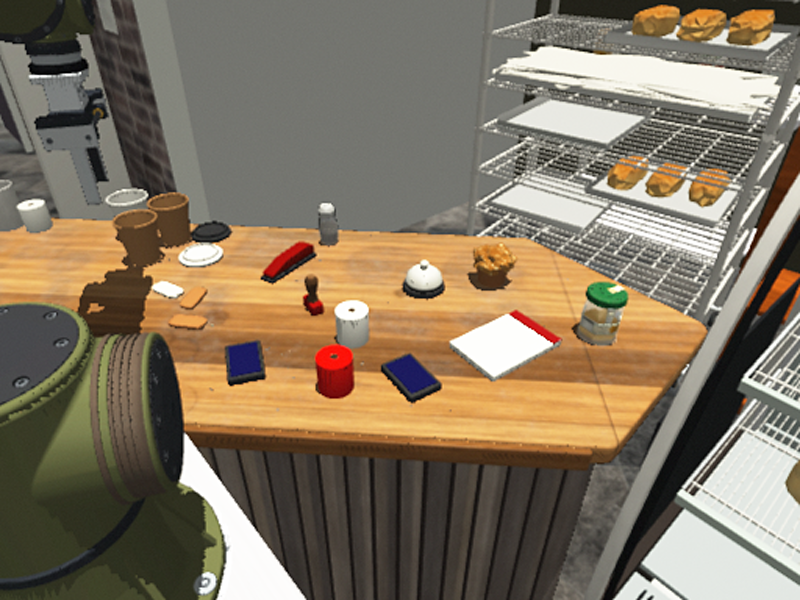

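View pics/top0b.png

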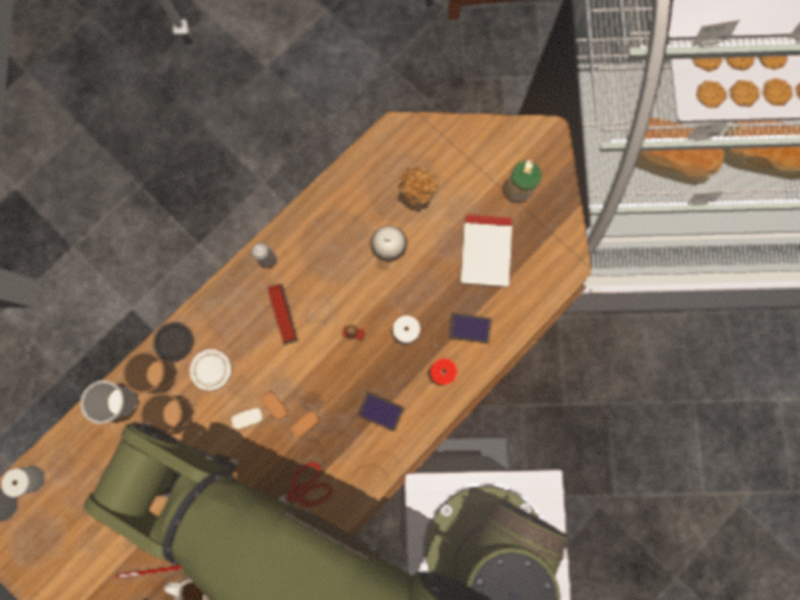

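The scene view shows the pad, the bell, two ink pads, the white and red rolls, the stapler and the stamp. In the 800x600 top view: order pad ~(487,250), bell (389,243), ink pads (470,328) and (381,411), white roll (406,329), stamp (354,332), stapler (283,313). Next I'll crop closer.

```bash
cat > h.py <<'E'
import numpy as np, cv2
from cell import *
def grab(n,name):
    im=camera(n)[:,:,::-1].copy(); cv2.imwrite(f"pics/{name}.png",im); return im
def crop(im,x0,y0,w,h,name):
    k=min(800/w,600/h); k=int(k) if k>=1 else k
    c=cv2.resize(im[y0:y0+h,x0:x0+w],None,fx=k,fy=k,interpolation=cv2.INTER_CUBIC)
    for u in range(0,w,10):
        cv2.line(c,(u*k,0),(u*k,6 if u%50 else 14),(0,255,255),1)
        if u%20==0: cv2.putText(c,str(x0+u),(u*k+2,20),0,.4,(0,255,255),1)
    for v in range(0,h,10):
        cv2.line(c,(0,v*k),(6,v*k),(0,255,255),1)
        if v%20==0: cv2.putText(c,str(y0+v),(8,v*k+5),0,.4,(0,255,255),1)
    cv2.imwrite(f"pics/{name}.png",c)
def p2w(n,u,v,z):
    c=get_calibration(n);K=c['intrinsics'];T=c['pose']
    d=T[:3,:3]@np.linalg.inv(K)@np.array([u,v,1.]);o=T[:3,3]
    return (o+d*(z-o[2])/d[2])
def w2p(n,p):
    c=get_calibration(n);K=c['intrinsics'];T=c['pose']
    q=K@(T[:3,:3].T@(np.array(p,float)-T[:3,3]));return q[:2]/q[2]
E
python3 - <<'E'
from h import *
im=cv2.imread("pics/top0.png")
crop(im,160,95,180,135,"c1"); crop(im,160,170,180,120,"c2")
im=cv2.imread("pics/scene0.png"); crop(im,130,130,260,140,"c3")
E
```

```text
(no output)
```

View pics/c1.png

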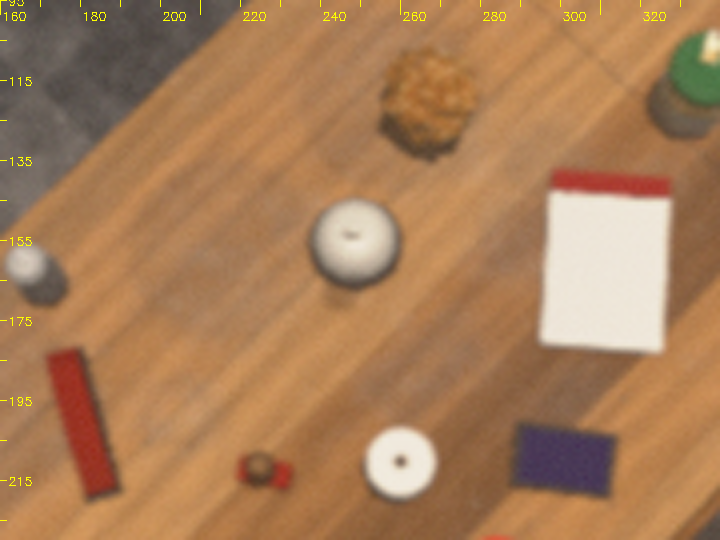

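View pics/c2.png

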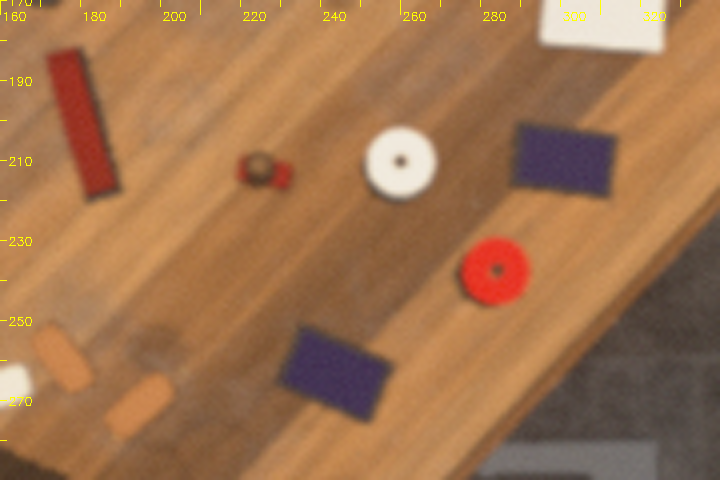

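View pics/c3.png

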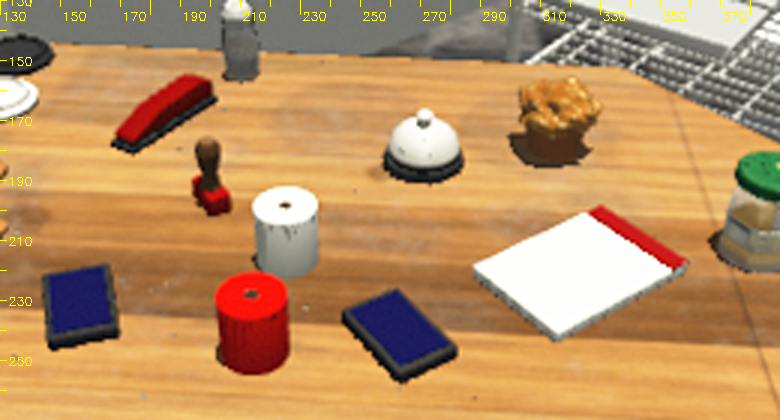

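```bash
cat > m1.py <<'E'
from h import *
def C(n,pts,x0,y0,k,z): return np.array([p2w(n,(U+.5)/k-.5+x0,(V+.5)/k-.5+y0,z) for U,V in pts])[:,:2]
def rect(name,P):
    r=cv2.minAreaRect(P.astype(np.float32)); print(name,np.round(P.mean(0),1),"edges",[ (round(float(np.hypot(*(P[(i+1)%4]-P[i]))),1),round(float(np.degrees(np.arctan2(*(P[(i+1)%4]-P[i])[::-1]))),1)) for i in range(4)])
T=lambda p,z:C("top",p,160,95,4,z)
S=lambda p,z:C("scene",p,130,130,3,z)
rect("pad T",T([(552,170),(671,179),(664,353),(540,344)],12.5))
rect("pad S",S([(474,267),(600,207),(688,262),(557,335)],12.5))
rect("ink T",T([(518,422),(615,436),(609,497),(511,486)],10))
rect("ink S",S([(343,314),(397,290),(457,348),(402,377)],12.5))
C2=lambda p,z:C("top",p,160,170,4,z)
rect("ink2 T",C2([(300,326),(394,362),(369,423),(279,385)],10))
rect("stap T",T([(46,356),(80,348),(120,492),(87,500)],34))
print("stap top S ends", S([(116,143),(202,80)],5))
print("roll T",T([(400.5,461.5)],57),"S",S([(286,204)],57), "bottom cntr")
print("stamp T knob",T([(260,467)],60),"foot",T([(240,457),(293,470),(287,490),(237,478)],20))
print("stamp S knob",S([(207,152)],60))
print("bell T",T([(355,242)],20),"S btn",S([(424,113)],58),"T btn",T([(351,235)],58))
print("salt",T([(28,263)],90),"muffin",T([(430,95)],65),'honey',T([(700,68)],84))
print("red",C2([(495,271)],57))
print("clutter",C2([(62,357),(140,405),(10,385)],5))
E
python3 m1.py
```

```text
pad T [611.1 -30. ] edges [(100.7, -96.1), (150.1, 174.6), (103.0, 84.3), (150.8, -6.2)]
pad S [610.1 -30. ] edges [(147.8, -5.8), (98.0, -94.5), (151.9, 174.7), (99.4, 83.1)]
ink T [444.2  13.6] edges [(80.6, -99.8), (50.7, 171.6), (80.6, 82.1), (53.4, -8.4)]
ink S [441.9  10.3] edges [(51.8, -7.2), (79.8, -98.4), (52.0, 174.5), (81.3, 81.5)]
ink2 T [275.8 204.4] edges [(81.3, -112.0), (52.2, 155.9), (78.4, 66.3), (49.8, -20.8)]
stap T [481.4 405.2] edges [(28.6, -78.0), (123.9, -164.4), (27.3, 102.3), (124.1, 16.2)]
stap top S ends [[422.16933076 402.31283175]
 [559.71471447 455.25359686]]
roll T [[441.09037764 147.69194966]] S [[442.24203005 149.1991909 ]] bottom cntr
stamp T knob [[439.17879257 259.12432601]] foot [[452.34249654 278.85633163]
 [440.55336426 235.55984932]
 [424.28848345 240.70297704]
 [435.13937113 281.46921835]]
stamp S knob [[435.64586355 254.37384638]]
bell T [[631.09895898 180.71699218]] S btn [[629.89311174 179.95043374]] T btn [[627.13450163 183.04953832]]
salt [[602.81413504 438.75348349]] muffin [[741.91200951 115.51438857]] honey [[ 751.56810527 -102.70469916]]
red [[352.99208711  75.9376091 ]]
clutter [[294.32416204 426.67108156]
 [254.65304244 363.0710493 ]
 [272.95861867 468.72571642]]
```

```bash
cat >> h.py <<'E'
def box(im,n,cx,cy,ang,lx,ly,z0,z1,col,x0,y0,k):
    a=np.radians(ang);R=np.array([[np.cos(a),-np.sin(a)],[np.sin(a),np.cos(a)]])
    for z in(z0,z1):
        P=[w2p(n,[*(np.array([cx,cy])+R@np.array([sx*lx/2,sy*ly/2])),z]) for sx,sy in((1,1),(1,-1),(-1,-1),(-1,1))]
        P=[(((u-x0+.5)*k),((v-y0+.5)*k)) for u,v in P]
        cv2.polylines(im,[np.round(np.array(P)*8).astype(np.int32)],True,col,1,cv2.LINE_AA,3)
def cyl(im,n,cx,cy,d,z0,z1,col,x0,y0,k):
    t=np.linspace(0,2*np.pi,40)
    for z in(z0,z1):
        P=[w2p(n,[cx+d/2*np.cos(q),cy+d/2*np.sin(q),z]) for q in t]
        P=[(((u-x0+.5)*k),((v-y0+.5)*k)) for u,v in P]
        cv2.polylines(im,[np.round(np.array(P)*8).astype(np.int32)],True,col,1,cv2.LINE_AA,3)
def over(src,n,x0,y0,w,h,name,items):
    im=cv2.imread(f"pics/{src}.png");k=int(min(800/w,600/h))
    c=cv2.resize(im[y0:y0+h,x0:x0+w],None,fx=k,fy=k,interpolation=cv2.INTER_CUBIC)
    for i,it in enumerate(items):
        col=[(0,255,0),(255,255,0),(255,0,255)][i%3]
        (box if it[0]=='b' else cyl)(c,n,*it[1:],col,x0,y0,k)
    cv2.imwrite(f"pics/{name}.png",c)
E
cat > o1.py <<'E'
from h import *
I=[('b',610.6,-30,-5.7,150,100,0,12.5),('b',443,12,-8,55,85,0,12.5),('b',481,405,16,130,32,0,9),('b',481,405,16,130,28,10,34),
('b',437.5,257,-15,24,45,0,20),('c',437.5,257,24,32,69),('c',441.6,148.4,53,0,57),('c',630.5,181,80,0,5),('b',599.4,-142,-5.7,85,55,0,12.5)]
over("top0","top",165,130,200,95,"v1",I)
over("scene0","scene",160,140,200,130,"v2",I)
E
python3 o1.py
```

```text
(no output)
```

View pics/v1.png

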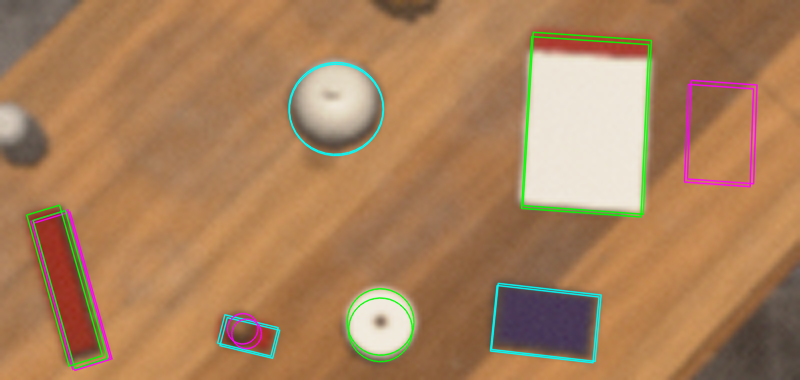

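View pics/v2.png

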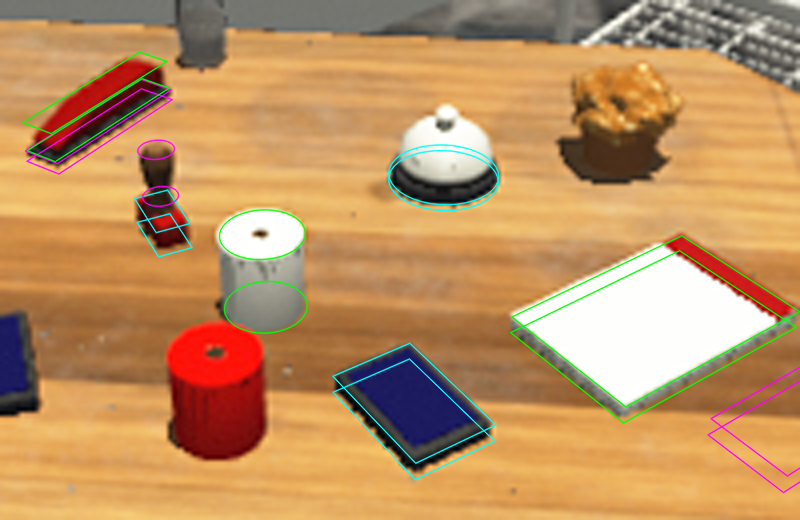

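Emit:
carry_out --series '[{"delta_pos": [231, -359, -60], "turn": [0, 0, -1.276], "hand": 1}, {"delta_pos": [231, -359, -60], "turn": [0, 0, -1.276], "hand": 1}, {"delta_pos": [231, -359, -60], "turn": [0, 0, -1.276], "hand": 1}, {"delta_pos": [231, -359, -60], "turn": [0, 0, -1.276], "hand": 1}, {"delta_pos": [231, -359, -60], "turn": [0, 0, -1.276], "hand": 1}, {"delta_pos": [231, -359, -60], "turn": [0, 0, -1.276], "hand": 1}, {"delta_pos": [231, -359, -60], "turn": [0, 0, -1.276], "hand": 1}, {"delta_pos": [231, -359, -60], "turn": [0, 0, -1.276], "hand": 1}]' --squeeze 15

```text
clock: 1.1
eef_pos: [442.9, 146.1, 144.6]
eef_rot: [-3.14, 0.001, 1.465]
wrist_force: [-0.5, 0.4, 0.1]
finger_gap: 94.1
```

Emit:
carry_out --series '[{"delta_pos": [0, 0, -60], "turn": [0, 0, 0], "hand": 1}, {"delta_pos": [0, 0, -110], "turn": [0, 0, 0], "hand": 1}, {"delta_pos": [0, 0, -129], "turn": [0, 0, 0], "hand": 1}, {"delta_pos": [0, 0, -129], "turn": [0, 0, 0], "hand": 1}, {"delta_pos": [0, 0, -129], "turn": [0, 0, 0], "hand": 0.4}, {"delta_pos": [0, 0, -129], "turn": [0, 0, 0], "hand": 0.4}, {"delta_pos": [0, 0, -129], "turn": [0, 0, 0], "hand": 0.4}, {"delta_pos": [0, 0, -129], "turn": [0, 0, 0], "hand": 0.4}]'

```text
clock: 2.1
eef_pos: [442.2, 148.9, 16.8]
eef_rot: [3.141, -0.0, 1.472]
wrist_force: [-0.6, 0.3, -0.5]
finger_gap: 57.9
```

Emit:
carry_out --series '[{"delta_pos": [0, 0, 0], "turn": [0, 0, 0], "hand": 0.4}, {"delta_pos": [0, 0, 0], "turn": [0, 0, 0], "hand": 0.4}, {"delta_pos": [0, 0, 0], "turn": [0, 0, 0], "hand": 0.4}, {"delta_pos": [0, 0, 20], "turn": [0, 0, 0], "hand": 0.4}, {"delta_pos": [0, 0, 70], "turn": [0, 0, 0], "hand": 0.4}, {"delta_pos": [0, 0, 90], "turn": [0, 0, 0], "hand": 0.4}, {"delta_pos": [0, 0, 90], "turn": [0, 0, 0], "hand": 0.4}]'

```text
clock: 2.98
eef_pos: [442.6, 149.0, 107.3]
eef_rot: [3.139, -0.001, 1.472]
wrist_force: [0.4, 0.1, -1.7]
finger_gap: 52.5
```

Emit:
carry_out --series '[{"delta_pos": [60, -25, 0], "turn": [0, 0, 0], "hand": 0.4}, {"delta_pos": [120, -49, 0], "turn": [0, 0, 0], "hand": 0.4}, {"delta_pos": [165, -67, 0], "turn": [0, 0, 0], "hand": 0.4}, {"delta_pos": [178, -73, 0], "turn": [0, 0, 0], "hand": 0.4}, {"delta_pos": [178, -73, 0], "turn": [0, 0, 0], "hand": 0.4}, {"delta_pos": [178, -73, -50], "turn": [0, 0, 0], "hand": 0.4}, {"delta_pos": [178, -73, -80], "turn": [0, 0, 0], "hand": 0.4}, {"delta_pos": [178, -73, -80], "turn": [0, 0, 0], "hand": 0.4}]'

```text
clock: 3.98
eef_pos: [617.8, 76.3, 23.9]
eef_rot: [-3.136, 0.001, 1.472]
wrist_force: [-0.4, 0.1, -0.5]
finger_gap: 52.4
```

Emit:
carry_out --series '[{"delta_pos": [0, 0, -6], "turn": [0, 0, 0], "hand": 0.4}, {"delta_pos": [0, 0, -9.5], "turn": [0, 0, 0], "hand": 0.4}, {"delta_pos": [0, 0, -9.5], "turn": [0, 0, 0], "hand": 0.4}, {"delta_pos": [0, 0, -9.5], "turn": [0, 0, 0], "hand": 0.8}, {"delta_pos": [0, 0, -9.5], "turn": [0, 0, 0], "hand": 0.8}, {"delta_pos": [0, 0, -9.5], "turn": [0, 0, 0], "hand": 0.8}]'

```text
clock: 4.72
eef_pos: [620.1, 75.9, 17.1]
eef_rot: [3.141, -0.0, 1.472]
wrist_force: [-0.6, -0.3, -0.5]
finger_gap: 74.9
```

Emit:
carry_out --series '[{"delta_pos": [0, 0, 60], "turn": [0, 0, 0], "hand": 0.8}, {"delta_pos": [0, 0, 115], "turn": [0, 0, 0], "hand": 0.7}, {"delta_pos": [-137, 330, 115], "turn": [0, 0, -1.192], "hand": 0.6}, {"delta_pos": [-137, 330, 115], "turn": [0, 0, -1.192], "hand": 0.6}, {"delta_pos": [-137, 330, 115], "turn": [0, 0, -1.192], "hand": 0.6}, {"delta_pos": [-137, 330, 115], "turn": [0, 0, -1.192], "hand": 0.6}, {"delta_pos": [-137, 330, 115], "turn": [0, 0, -1.192], "hand": 0.6}, {"delta_pos": [-137, 330, 115], "turn": [0, 0, -1.192], "hand": 0.6}]'

```text
clock: 5.72
eef_pos: [482.8, 406.2, 132.2]
eef_rot: [-3.141, -0.0, 0.392]
wrist_force: [0.5, 0.3, -0.2]
finger_gap: 56.5
```

Emit:
carry_out --series '[{"delta_pos": [0, 0, 0], "turn": [0, 0, 0], "hand": 0.6}, {"delta_pos": [0, 0, 0], "turn": [0, 0, 0], "hand": 0.6}]'

```text
clock: 5.98
eef_pos: [483.9, 404.1, 131.8]
eef_rot: [3.141, 0.0, 0.4]
wrist_force: [0.5, 0.6, 0.2]
finger_gap: 56.2
```

```bash
python3 - <<'E'
from h import *
s=read_state();print(s['eef_pos'],s['eef_rot'],s['joints'])
grab("top","t1");grab("scene","s1")
I=[('b',483,406,16,130,32,0,9),('c',620.5,75.5,53,0,57),('c',630.5,181,80,0,5)]
over("t1","top",165,130,200,95,"v3",I)
over("s1","scene",150,120,200,130,"v4",I)
E
```

```text
[483.86366402 404.07168469 131.84707523] [3.14136636e+00 1.56659913e-04 3.99773482e-01] [ 6.37763704e-01  5.41481424e-01  1.35573834e+00 -1.93169195e-04
  1.24457849e+00  1.80884845e+00]
```

View pics/v3.png

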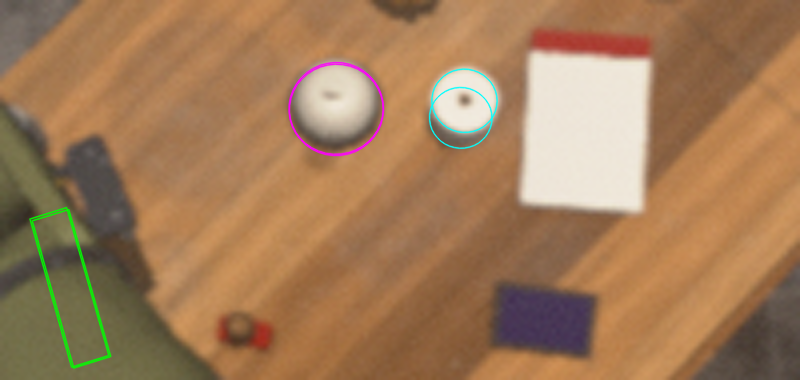

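View pics/v4.png

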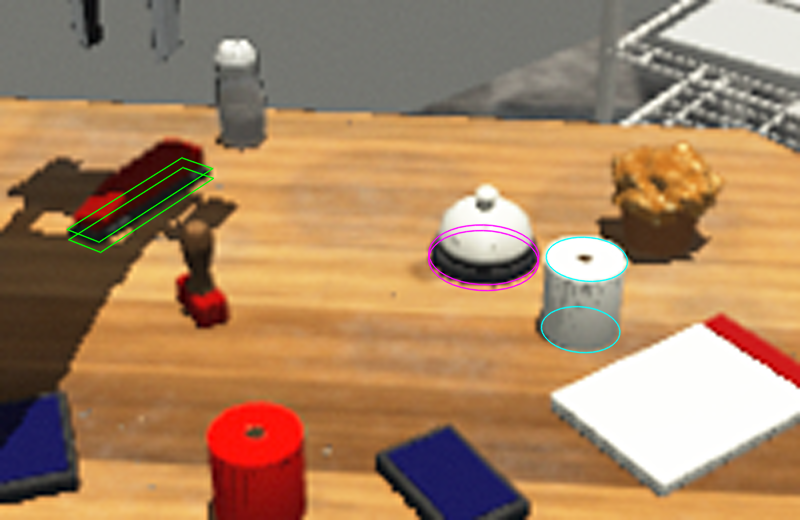

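Emit:
carry_out --series '[{"delta_pos": [0, 4, -20], "turn": [0, 0, -0.12], "hand": 0.6}, {"delta_pos": [0, 4, -70], "turn": [0, 0, -0.12], "hand": 0.6}, {"delta_pos": [0, 4, -110], "turn": [0, 0, -0.12], "hand": 0.6}, {"delta_pos": [0, 4, -120], "turn": [0, 0, -0.12], "hand": 0.6}, {"delta_pos": [0, 4, -120], "turn": [0, 0, -0.12], "hand": 0.6}]' --squeeze 25

```text
clock: 6.7
eef_pos: [484.4, 408.1, 12.7]
eef_rot: [-3.141, -0.0, 0.277]
wrist_force: [0.3, 0.3, -0.3]
finger_gap: 56.3
```

```bash
python3 - <<'E'
from h import *
s=read_state();print(s['eef_pos'],s['eef_rot'],s['wrist_force'])
im=grab("scene","s2");crop(im,140,110,110,80,"v5")
E
```

```text
[484.3910156  408.11307839  12.6786151 ] [-3.14142809e+00 -3.99252773e-04  2.77087759e-01] [ 0.25834515  0.25030452 -0.29768833]
```

View pics/v5.png

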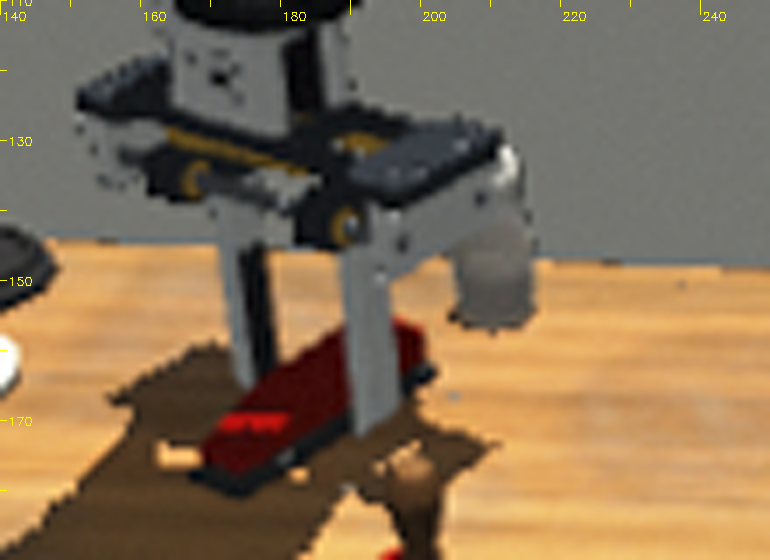

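The fingers straddle the stapler, crop ~(245,300) and (375,300). I'll close and lift.

Emit:
carry_out --series '[{"delta_pos": [0, 0, -1.5], "turn": [0, 0, 0], "hand": 0.1}, {"delta_pos": [0, 0, -1.5], "turn": [0, 0, 0], "hand": 0.1}, {"delta_pos": [0, 0, -1.5], "turn": [0, 0, 0], "hand": 0.1}, {"delta_pos": [0, 0, -1.5], "turn": [0, 0, 0], "hand": 0.1}, {"delta_pos": [0, 0, -1.5], "turn": [0, 0, 0], "hand": 0.1}, {"delta_pos": [0, 0, 20], "turn": [0, 0, 0], "hand": 0.1}, {"delta_pos": [0, 0, 70], "turn": [0, 0, 0], "hand": 0.1}, {"delta_pos": [0, 0, 120], "turn": [0, 0, 0], "hand": 0.1}]'

```text
clock: 7.75
eef_pos: [483.5, 408.1, 134.2]
eef_rot: [3.141, 0.0, 0.278]
wrist_force: [-0.6, -0.2, -2.0]
finger_gap: 27.5
```

```bash
python3 - <<'E'
from h import *
s=read_state();print(s['eef_pos'],s['eef_rot'],s['wrist_force'],s['finger_gap'])
im=grab("scene","s3");crop(im,130,70,130,90,"v6")
E
```

```text
[483.49193384 408.07951533 134.1535284 ] [3.14117200e+00 4.93012763e-04 2.77505727e-01] [-0.61850781 -0.20271878 -1.99190447] 27.497651848923546
```

View pics/v6.png

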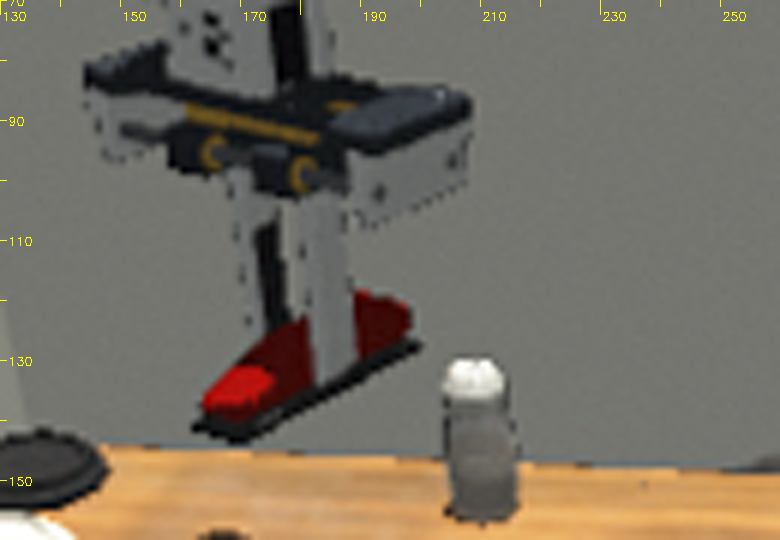

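Stapler held level. I'll check its lengthwise offset in hand.

```bash
python3 - <<'E'
from h import *
a=np.degrees(.2775)
I=[('b',483.5,408.1,a,130,32,122.5,131.5)]
over("s3","scene",145,100,80,55,"v7",I)
E
```

```text
(no output)
```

View pics/v7.png

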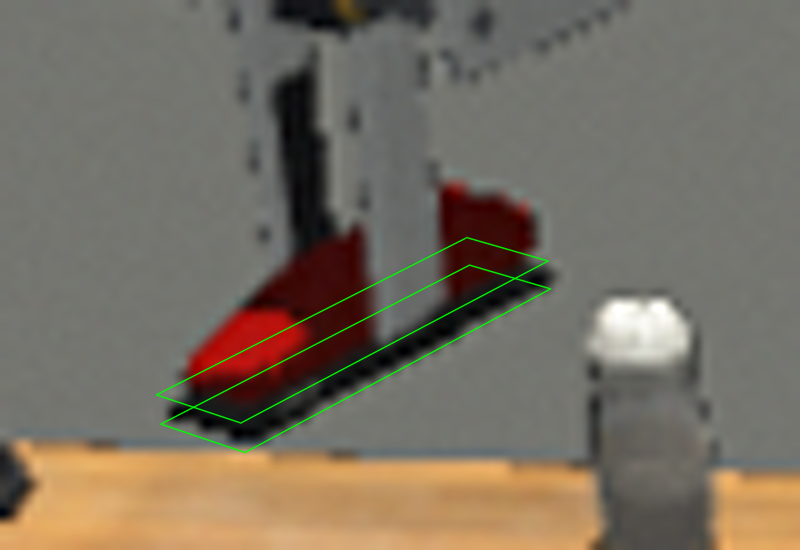

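Emit:
carry_out --series '[{"delta_pos": [125, -438, 0], "turn": [0, 0, -0.377], "hand": 0.1}, {"delta_pos": [125, -438, 0], "turn": [0, 0, -0.377], "hand": 0.1}, {"delta_pos": [125, -438, 0], "turn": [0, 0, -0.377], "hand": 0.1}, {"delta_pos": [125, -438, 0], "turn": [0, 0, -0.377], "hand": 0.1}, {"delta_pos": [125, -438, 0], "turn": [0, 0, -0.377], "hand": 0.1}, {"delta_pos": [125, -438, 0], "turn": [0, 0, -0.377], "hand": 0.1}, {"delta_pos": [125, -438, 0], "turn": [0, 0, -0.377], "hand": 0.1}, {"delta_pos": [125, -438, 0], "turn": [0, 0, -0.377], "hand": 0.1}]'

```text
clock: 8.8
eef_pos: [609.0, -33.0, 132.5]
eef_rot: [3.141, -0.0, -0.103]
wrist_force: [-0.2, 0.9, -2.9]
finger_gap: 27.9
```

Emit:
carry_out --series '[{"delta_pos": [0, 0, 0], "turn": [0, 0, 0], "hand": 0.1}, {"delta_pos": [0, 0, -50], "turn": [0, 0, 0], "hand": 0.1}, {"delta_pos": [0, 0, -90], "turn": [0, 0, 0], "hand": 0.1}, {"delta_pos": [0, 0, -90], "turn": [0, 0, 0], "hand": 0.1}, {"delta_pos": [0, 0, -90], "turn": [0, 0, 0], "hand": 0.1}]'

```text
clock: 9.43
eef_pos: [609.6, -28.7, 44.0]
eef_rot: [-3.142, -0.002, -0.098]
wrist_force: [0.3, 0.9, -2.3]
finger_gap: 27.8
```

```bash
python3 - <<'E'
from h import *
s=read_state();print(s['eef_pos'],s['eef_rot'],s['wrist_force'],s['finger_gap'])
grab("scene","s4")
z=s['eef_pos'][2]-11.2
I=[('b',610.6,-30,-5.7,150,100,0,12.5),('b',610.6,-30,-5.7,130,32,z,z+9)]
over("s4","scene",270,150,110,80,"v8",I)
E
```

```text
[609.56510567 -28.72230659  44.01434361] [-3.14152998e+00 -2.24945177e-03 -9.83798831e-02] [ 0.32738101  0.90780763 -2.27985123] 27.75982521652506
```

View pics/v8.png

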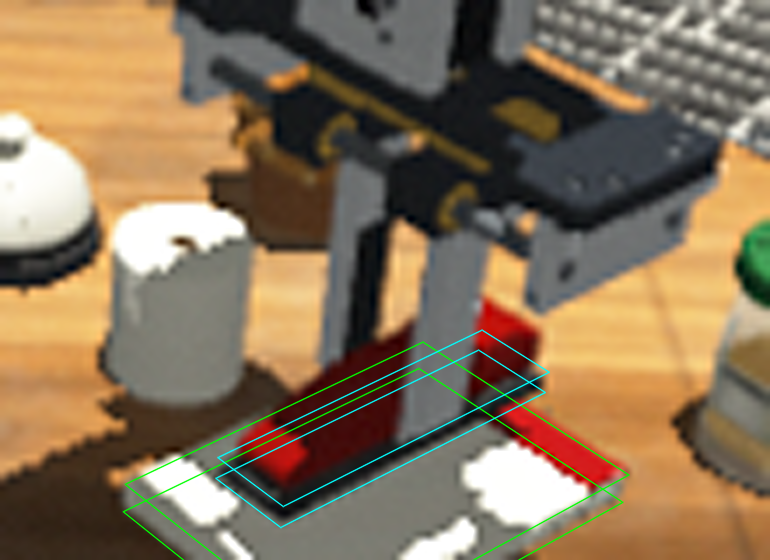

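Emit:
carry_out --series '[{"delta_pos": [0, -1, -12], "turn": [0, 0, 0], "hand": 0.1}, {"delta_pos": [0, -1, -19], "turn": [0, 0, 0], "hand": 0.1}, {"delta_pos": [0, -1, -20.5], "turn": [0, 0, 0], "hand": 0.1}, {"delta_pos": [0, -1, -20.5], "turn": [0, 0, 0], "hand": 0.1}]'

```text
clock: 9.98
eef_pos: [608.9, -30.6, 22.4]
eef_rot: [3.142, -0.0, -0.099]
wrist_force: [-5.7, 1.0, 9.7]
finger_gap: 28.0
```

Emit:
carry_out --series '[{"delta_pos": [0, 0, 0], "turn": [0, 0, 0], "hand": 0.5}, {"delta_pos": [0, 0, 0], "turn": [0, 0, 0], "hand": 0.5}, {"delta_pos": [0, 0, 0], "turn": [0, 0, 0], "hand": 0.5}, {"delta_pos": [0, 0, 50], "turn": [0, 0, 0], "hand": 0.5}, {"delta_pos": [0, 0, 100], "turn": [0, 0, 0], "hand": 0.6}, {"delta_pos": [-169, 41, 100], "turn": [0, 0, 1.53], "hand": 0.8}, {"delta_pos": [-169, 41, 100], "turn": [0, 0, 1.53], "hand": 0.8}, {"delta_pos": [-169, 41, 100], "turn": [0, 0, 1.53], "hand": 0.8}]'

```text
clock: 10.98
eef_pos: [437.6, 10.9, 121.4]
eef_rot: [3.142, -0.0, 0.469]
wrist_force: [0.0, 0.6, 0.8]
finger_gap: 75.0
```

Emit:
carry_out --series '[{"delta_pos": [-50, 10, 0], "turn": [0, 0, 1.0], "hand": 0.8}, {"delta_pos": [-50, 10, 0], "turn": [0, 0, 1.0], "hand": 0.8}, {"delta_pos": [-50, 10, 0], "turn": [0, 0, 1.0], "hand": 0.8}, {"delta_pos": [-50, 10, 0], "turn": [0, 0, 1.0], "hand": 0.8}, {"delta_pos": [-50, 10, 0], "turn": [0, 0, 1.0], "hand": 0.8}, {"delta_pos": [-50, 10, 0], "turn": [0, 0, 1.0], "hand": 0.8}, {"delta_pos": [-50, 10, 0], "turn": [0, 0, 1.0], "hand": 0.8}]'

```text
clock: 11.85
eef_pos: [389.7, 20.5, 121.5]
eef_rot: [3.141, 0.0, 1.463]
wrist_force: [-0.1, -0.4, 0.5]
finger_gap: 74.8
```

```bash
python3 - <<'E'
from h import *
s=read_state();print(s['eef_pos'],s['eef_rot'],s['wrist_force'],s['finger_gap'])
grab("scene","s5");grab("top","t5")
I=[('b',610.6,-30,-5.7,150,100,0,12.5),('b',610.6,-30,-5.7,130,32,12.5,21.5),('c',620.5,75.5,53,0,57),('b',443,12,-8,55,85,0,12.5)]
over("s5","scene",210,150,160,115,"v9",I)
over("t5","top",240,130,130,95,"v10",I)
E
```

```text
[389.74111463  20.46183216 121.48118455] [3.14145336e+00 4.34257486e-06 1.46256997e+00] [-0.06579193 -0.44749361  0.45532534] 74.82136814040864
```

View pics/v9.png

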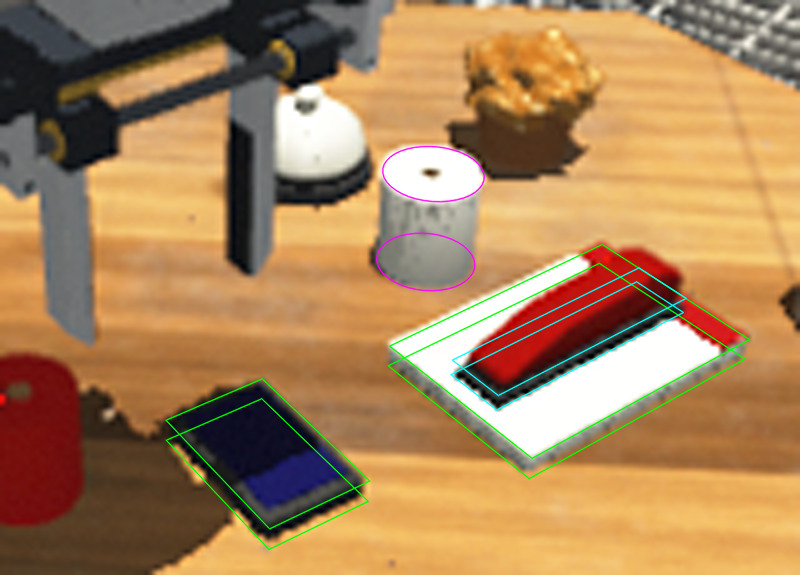

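View pics/v10.png

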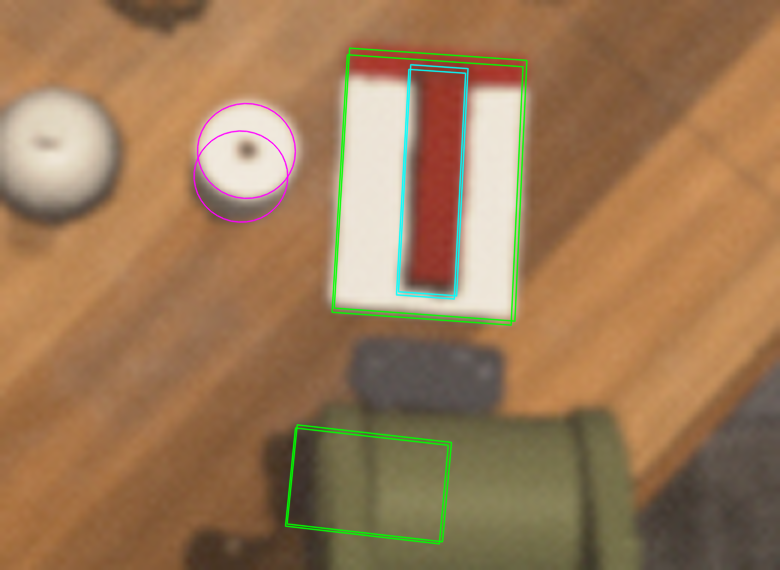

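Both views show the till roll and stapler at their targets within ~2 mm: stapler base in v9 spans (455,375)-(683,300), inside its model box. Ink pad next.

Emit:
carry_out --series '[{"delta_pos": [54, -7.5, 0], "turn": [0, 0, -0.03], "hand": 0.85}, {"delta_pos": [54, -7.5, -50], "turn": [0, 0, -0.03], "hand": 0.85}, {"delta_pos": [54, -7.5, -95], "turn": [0, 0, -0.03], "hand": 0.85}, {"delta_pos": [54, -7.5, -110], "turn": [0, 0, -0.03], "hand": 0.85}, {"delta_pos": [54, -7.5, -117], "turn": [0, 0, -0.03], "hand": 0.85}, {"delta_pos": [54, -7.5, -118], "turn": [0, 0, -0.03], "hand": 0.85}, {"delta_pos": [54, -7.5, -118], "turn": [0, 0, -0.03], "hand": 0.85}]' --squeeze 20

```text
clock: 12.82
eef_pos: [444.4, 12.9, 4.5]
eef_rot: [3.14, -0.0, 1.433]
wrist_force: [-0.6, 0.7, 0.3]
finger_gap: 79.8
```

Emit:
carry_out --series '[{"delta_pos": [0, 0, 0], "turn": [0, 0, 0], "hand": 0.4}, {"delta_pos": [0, 0, 0], "turn": [0, 0, 0], "hand": 0.4}, {"delta_pos": [0, 0, 0], "turn": [0, 0, 0], "hand": 0.4}, {"delta_pos": [0, 0, 0], "turn": [0, 0, 0], "hand": 0.4}, {"delta_pos": [0, 0, 0], "turn": [0, 0, 0], "hand": 0.4}, {"delta_pos": [0, 0, 0], "turn": [0, 0, 0], "hand": 0.4}]'

```text
clock: 13.58
eef_pos: [443.8, 13.0, 3.6]
eef_rot: [3.141, -0.0, 1.433]
wrist_force: [-1.9, -0.5, 5.3]
finger_gap: 54.6
```

```bash
python3 - <<'E'
from h import *
s=read_state();print(s['eef_pos'],s['eef_rot'],s['wrist_force'],s['finger_gap'])
im=grab("scene","s6");crop(im,210,150,120,120,"v11")
E
```

```text
[443.8349971   12.96329953   3.63369426] [ 3.14134569e+00 -1.30455674e-05  1.43311226e+00] [-1.91837851 -0.54021754  5.34445577] 54.62246965769864
```

View pics/v11.png

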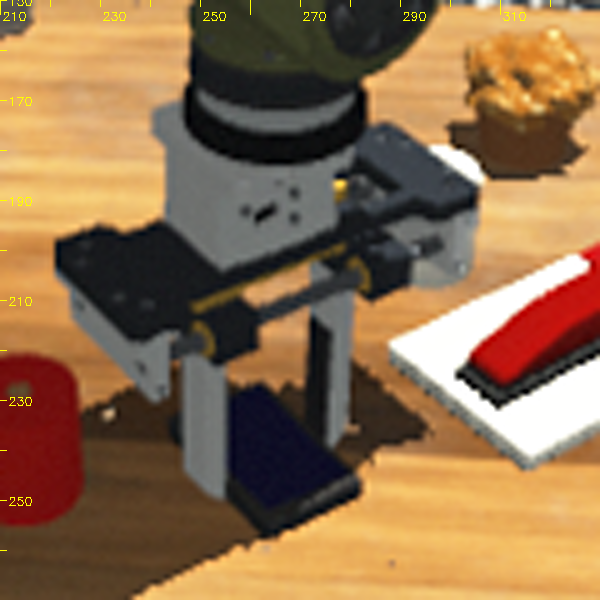

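Emit:
carry_out --series '[{"delta_pos": [0, 0, 15], "turn": [0, 0, 0], "hand": 0.4}, {"delta_pos": [0, 0, 50], "turn": [0, 0, 0], "hand": 0.4}, {"delta_pos": [0, -50, 90], "turn": [0, 0, -0.15], "hand": 0.4}, {"delta_pos": [20, -100, 90], "turn": [0, 0, -0.32], "hand": 0.4}, {"delta_pos": [60, -145, 90], "turn": [0, 0, -0.49], "hand": 0.4}, {"delta_pos": [110, -155, 90], "turn": [0, 0, -0.66], "hand": 0.4}, {"delta_pos": [150, -155, 90], "turn": [0, 0, -0.83], "hand": 0.4}, {"delta_pos": [155, -155, 90], "turn": [0, 0, -1.0], "hand": 0.4}]'

```text
clock: 14.62
eef_pos: [600.2, -142.0, 93.7]
eef_rot: [3.142, -0.0, 0.428]
wrist_force: [-1.4, 0.2, -1.1]
finger_gap: 54.8
```

```bash
python3 - <<'E'
from h import *
s=read_state();print(s['eef_pos'],s['eef_rot'],s['wrist_force'],s['finger_gap'])
E
```

```text
[ 600.17721899 -142.04939323   93.67859048] [ 3.14158370e+00 -1.39912753e-04  4.27706221e-01] [-1.44421562  0.21583749 -1.08853475] 54.789139079839345
```

Emit:
carry_out --series '[{"delta_pos": [-1, 0, 0], "turn": [0, 0, -0.18], "hand": 0.4}, {"delta_pos": [-1, 0, -20], "turn": [0, 0, -0.36], "hand": 0.4}, {"delta_pos": [-1, 0, -50], "turn": [0, 0, -0.527], "hand": 0.4}, {"delta_pos": [-1, 0, -65], "turn": [0, 0, -0.527], "hand": 0.4}, {"delta_pos": [-1, 0, -65], "turn": [0, 0, -0.527], "hand": 0.4}]'

```text
clock: 15.25
eef_pos: [597.4, -141.9, 28.2]
eef_rot: [-3.141, 0.001, -0.09]
wrist_force: [-0.4, 0.5, 0.3]
finger_gap: 55.1
```

```bash
python3 - <<'E'
from h import *
s=read_state();print(s['eef_pos'],s['eef_rot'],s['wrist_force'],s['finger_gap'])
grab("scene","s7");z=s['eef_pos'][2]-3.6
I=[('b',610.6,-30,-5.7,150,100,0,12.5),('b',599.4,-142,-5.7,85,55,z,z+12.5)]
over("s7","scene",290,160,130,90,"v12",I)
E
```

```text
[ 597.3916574  -141.9218485    28.17984279] [-3.14127658e+00  1.38415111e-03 -9.01614041e-02] [-0.38715423  0.52908526  0.3341333 ] 55.11549862071318
```

View pics/v12.png

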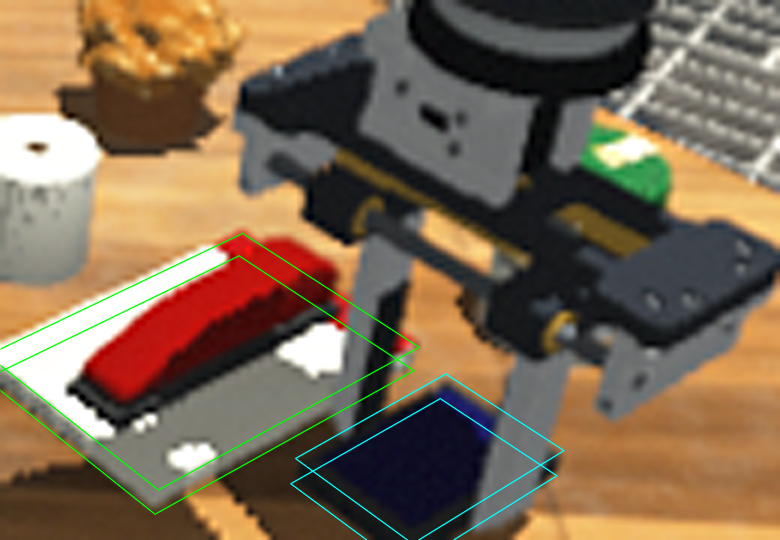

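Emit:
carry_out --series '[{"delta_pos": [0, 0, -12], "turn": [0, 0, 0], "hand": 0.4}, {"delta_pos": [0, 0, -21], "turn": [0, 0, 0], "hand": 0.4}, {"delta_pos": [0, 0, -24.5], "turn": [0, 0, 0], "hand": 0.4}, {"delta_pos": [0, 0, -24.5], "turn": [0, 0, 0], "hand": 0.4}]'

```text
clock: 15.8
eef_pos: [597.8, -142.0, 3.9]
eef_rot: [3.142, 0.0, -0.094]
wrist_force: [1.0, -0.2, -0.9]
finger_gap: 55.0
```

```bash
python3 - <<'E'
from h import *
s=read_state();print(s['eef_pos'],s['eef_rot'],s['wrist_force'],s['finger_gap'])
E
```

```text
[ 597.75778029 -142.0394785     3.90038707] [ 3.14157700e+00  2.76434380e-05 -9.35795506e-02] [ 0.96639249 -0.24789069 -0.88461414] 55.02064909275752
```

Emit:
carry_out --series '[{"delta_pos": [1.5, 0, 0], "turn": [0, 0, -0.005], "hand": 0.4}, {"delta_pos": [1.5, 0, -0.5], "turn": [0, 0, -0.005], "hand": 0.4}, {"delta_pos": [1.5, 0, -0.5], "turn": [0, 0, -0.005], "hand": 0.75}, {"delta_pos": [1.5, 0, -0.5], "turn": [0, 0, -0.005], "hand": 0.75}, {"delta_pos": [1.5, 0, -0.5], "turn": [0, 0, -0.005], "hand": 0.75}, {"delta_pos": [1.5, 0, 40], "turn": [0, 0, -0.005], "hand": 0.75}, {"delta_pos": [1.5, 0, 95], "turn": [0, 0, -0.005], "hand": 0.75}, {"delta_pos": [1.5, 0, 125], "turn": [0, 0, -0.005], "hand": 0.75}]'

```text
clock: 16.8
eef_pos: [599.9, -142.2, 132.0]
eef_rot: [3.141, -0.003, -0.099]
wrist_force: [-0.4, 0.0, 0.4]
finger_gap: 70.4
```

Emit:
carry_out --series '[{"delta_pos": [-160, 401, 0], "turn": [0, 0, 1.41], "hand": 0.6}, {"delta_pos": [-160, 401, 0], "turn": [0, 0, 1.41], "hand": 0.6}, {"delta_pos": [-160, 401, 0], "turn": [0, 0, 1.41], "hand": 0.6}, {"delta_pos": [-160, 401, 0], "turn": [0, 0, 1.41], "hand": 0.6}, {"delta_pos": [-160, 401, 0], "turn": [0, 0, 1.41], "hand": 0.6}, {"delta_pos": [-160, 401, 0], "turn": [0, 0, 1.41], "hand": 0.6}, {"delta_pos": [-160, 401, 0], "turn": [0, 0, 1.41], "hand": 0.6}, {"delta_pos": [-160, 401, 0], "turn": [0, 0, 1.41], "hand": 0.6}]'

```text
clock: 17.8
eef_pos: [437.7, 261.9, 129.1]
eef_rot: [3.142, -0.0, 1.32]
wrist_force: [0.4, -0.7, 0.4]
finger_gap: 56.2
```

```bash
python3 - <<'E'
from h import *
s=read_state();print(s['eef_pos'],s['eef_rot'],s['wrist_force'],s['finger_gap'])
grab("scene","s8");grab("top","t8")
I=[('b',610.6,-30,-5.7,150,100,0,12.5),('b',599.4,-142,-5.7,85,55,0,12.5),('b',610.6,-30,-5.7,130,32,12.5,21.5)]
over("s8","scene",270,160,130,95,"v13",I)
over("t8","top",270,130,120,90,"v14",I)
over("s8","scene",170,140,80,80,"v15",[('b',439,259,-15,24,45,0,20),('c',439,259,24,50,69)])
E
```

```text
[437.66615822 261.91317557 129.07421809] [ 3.14157568e+00 -4.11600958e-04  1.32026775e+00] [ 0.39901174 -0.70431503  0.36579418] 56.22938114304487
```

View pics/v13.png

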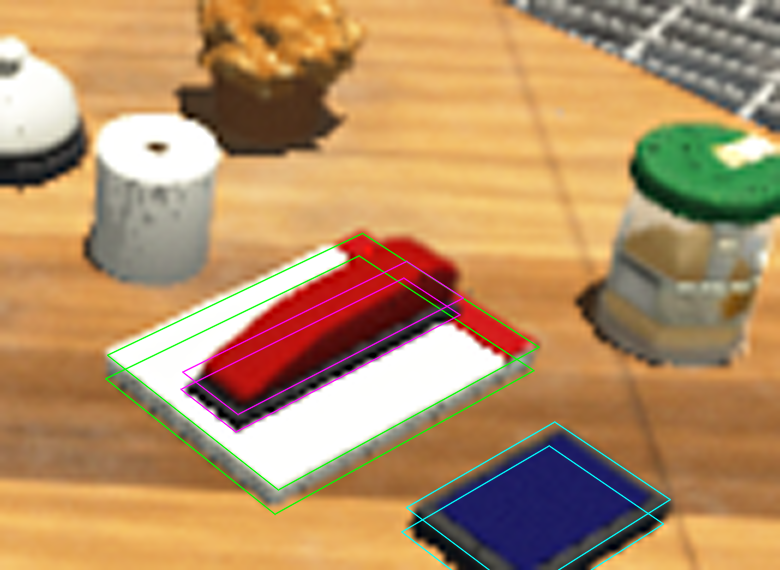

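View pics/v14.png

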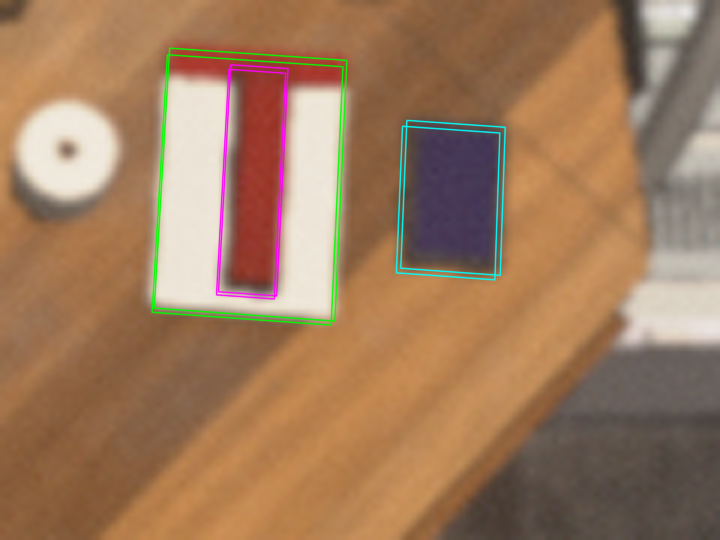

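View pics/v15.png

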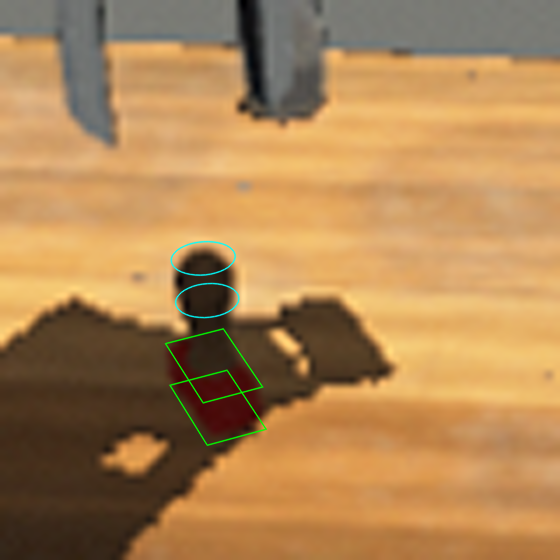

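Emit:
carry_out --series '[{"delta_pos": [0, 0, 0], "turn": [0, 0, 0], "hand": 0.6}, {"delta_pos": [0, 0, -25], "turn": [0, 0, 0], "hand": 0.6}, {"delta_pos": [0, 0, -25], "turn": [0, 0, 0], "hand": 0.6}]'

```text
clock: 18.27
eef_pos: [438.8, 258.0, 102.8]
eef_rot: [-3.139, 0.002, 1.308]
wrist_force: [-0.2, 0.3, 0.3]
finger_gap: 56.3
```

```bash
python3 - <<'E'
from h import *
s=read_state();print(s['eef_pos'],s['eef_rot'],s['wrist_force'],s['finger_gap'])
E
```

```text
[438.78911417 257.97811475 102.82146723] [-3.13945996e+00  1.87758655e-03  1.30829901e+00] [-0.23307497  0.34778787  0.34032941] 56.26922908880359
```

Emit:
carry_out --series '[{"delta_pos": [1, 1, -40], "turn": [0, 0, 0], "hand": 0.6}, {"delta_pos": [1, 1, -70], "turn": [0, 0, 0], "hand": 0.6}, {"delta_pos": [1, 1, -72], "turn": [0, 0, 0], "hand": 0.6}, {"delta_pos": [1, 1, -72], "turn": [0, 0, 0], "hand": 0.3}, {"delta_pos": [1, 1, -72], "turn": [0, 0, 0], "hand": 0.1}, {"delta_pos": [1, 1, -72], "turn": [0, 0, 0], "hand": 0.1}, {"delta_pos": [1, 1, -72], "turn": [0, 0, 0], "hand": 0.1}, {"delta_pos": [1, 1, -72], "turn": [0, 0, 0], "hand": 0.1}]' --squeeze 15

```text
clock: 19.27
eef_pos: [440.4, 260.1, 32.4]
eef_rot: [3.141, -0.0, 1.311]
wrist_force: [-1.6, 0.3, 4.5]
finger_gap: 21.0
```

```bash
python3 - <<'E'
from h import *
s=read_state();print(s['eef_pos'],s['eef_rot'],s['wrist_force'],s['finger_gap'])
im=grab("scene","s9");crop(im,160,110,90,90,"v16")
E
```

```text
[440.4339519  260.09223038  32.38057297] [ 3.14109273e+00 -4.67301199e-04  1.31110495e+00] [-1.56253069  0.30530455  4.51845148] 21.011545245840317
```

View pics/v16.png

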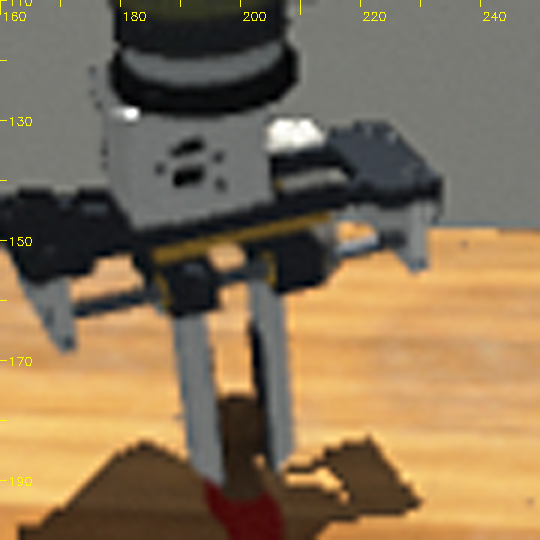

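Emit:
carry_out --series '[{"delta_pos": [0, 0, 0], "turn": [0, 0, 0], "hand": 0.1}, {"delta_pos": [0, 0, 20], "turn": [0, 0, 0], "hand": 0.1}, {"delta_pos": [0, 0, 70], "turn": [0, 0, 0], "hand": 0.1}, {"delta_pos": [0, 0, 110], "turn": [0, 0, 0], "hand": 0.1}, {"delta_pos": [20, -50, 120], "turn": [0, 0, -0.15], "hand": 0.1}, {"delta_pos": [40, -105, 120], "turn": [0, 0, -0.33], "hand": 0.1}, {"delta_pos": [62, -160, 120], "turn": [0, 0, -0.5], "hand": 0.1}, {"delta_pos": [84, -215, 120], "turn": [0, 0, -0.67], "hand": 0.1}]'

```text
clock: 20.32
eef_pos: [524.6, 43.1, 151.9]
eef_rot: [-3.142, 0.0, 0.636]
wrist_force: [0.1, 0.3, -0.5]
finger_gap: 21.4
```

Emit:
carry_out --series '[{"delta_pos": [20, -50, 0], "turn": [0, 0, -0.15], "hand": 0.1}, {"delta_pos": [40, -105, 0], "turn": [0, 0, -0.33], "hand": 0.1}, {"delta_pos": [60, -155, 0], "turn": [0, 0, -0.5], "hand": 0.1}, {"delta_pos": [73, -185, 0], "turn": [0, 0, -0.65], "hand": 0.1}, {"delta_pos": [75, -188, -40], "turn": [0, 0, -0.74], "hand": 0.1}, {"delta_pos": [75, -188, -75], "turn": [0, 0, -0.74], "hand": 0.1}, {"delta_pos": [75, -188, -75], "turn": [0, 0, -0.74], "hand": 0.1}, {"delta_pos": [75, -188, -75], "turn": [0, 0, -0.74], "hand": 0.1}]'

```text
clock: 21.32
eef_pos: [599.9, -143.1, 78.5]
eef_rot: [3.141, -0.002, -0.099]
wrist_force: [-0.1, -0.9, 0.3]
finger_gap: 21.7
```

```bash
python3 - <<'E'
from h import *
s=read_state();print(s['eef_pos'],s['eef_rot'],s['wrist_force'],s['finger_gap'])
grab("scene","s10");grab("top","t10");z=s['eef_pos'][2]-32.4
I=[('b',599.4,-142,-5.7,85,55,0,12.5),('b',*s['eef_pos'][:2],-5.7,45,24,z,z+20)]
over("s10","scene",310,150,110,100,"v17",I)
E
```

```text
[ 599.86437105 -143.12959697   78.45662578] [ 3.14127447e+00 -1.58790704e-03 -9.86292468e-02] [-0.09974523 -0.85123767  0.30916876] 21.65894493704404
```

View pics/v17.png

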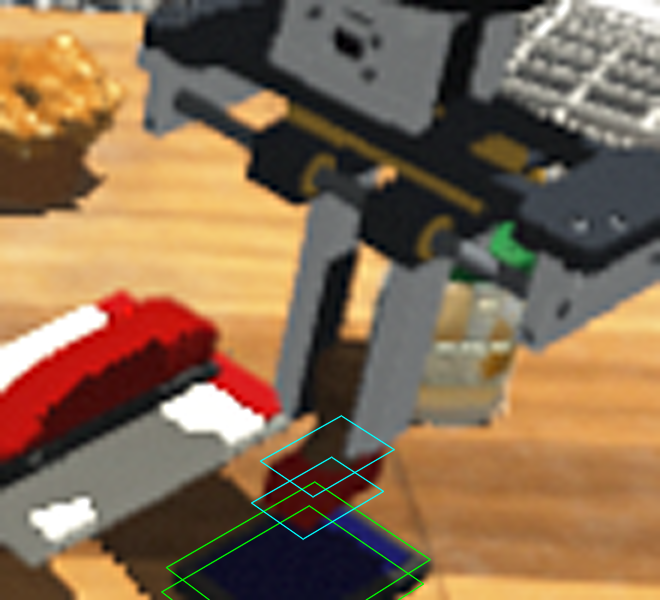

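Emit:
carry_out --series '[{"delta_pos": [0, 0, -20], "turn": [0, 0, 0], "hand": 0.1}, {"delta_pos": [0, 0, -29], "turn": [0, 0, 0], "hand": 0.1}, {"delta_pos": [0, 0, -32], "turn": [0, 0, 0], "hand": 0.1}, {"delta_pos": [0, 0, -33], "turn": [0, 0, 0], "hand": 0.1}, {"delta_pos": [0, 0, -33], "turn": [0, 0, 0], "hand": 0.1}]'

```text
clock: 22.05
eef_pos: [599.6, -143.0, 44.7]
eef_rot: [3.142, -0.001, -0.099]
wrist_force: [-2.1, 1.6, 7.0]
finger_gap: 21.4
```

```bash
python3 - <<'E'
from h import *
s=read_state();print(s['eef_pos'],s['eef_rot'],s['wrist_force'],s['finger_gap'])
im=grab("scene","s11");crop(im,310,150,110,100,"v18")
E
```

```text
[ 599.58951265 -142.9977016    44.72820612] [ 3.14157713e+00 -8.63763792e-04 -9.87753979e-02] [-2.06821253  1.63588278  6.99382856] 21.449289788374504
```

View pics/v18.png

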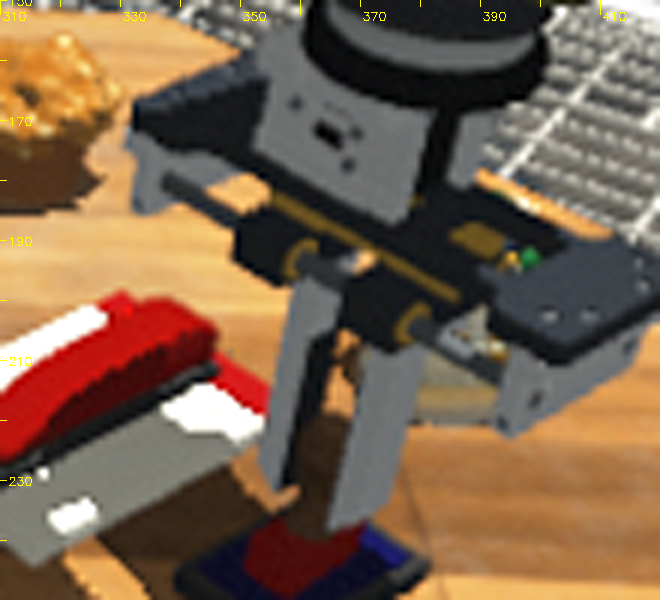

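Contact (7 N) and the stamp foot stands on the ink pad, at crop ~(305,560). I'll open gently, then rise.

Emit:
carry_out --series '[{"delta_pos": [0, 0, 0.5], "turn": [0, 0, 0], "hand": 0.3}, {"delta_pos": [0, 0, 0.5], "turn": [0, 0, 0], "hand": 0.4}, {"delta_pos": [0, 0, 0.5], "turn": [0, 0, 0], "hand": 0.6}, {"delta_pos": [0, 0, 0.5], "turn": [0, 0, 0], "hand": 0.6}, {"delta_pos": [0, 0, 30], "turn": [0, 0, 0], "hand": 0.6}, {"delta_pos": [0, 0, 80], "turn": [0, 0, 0], "hand": 0.6}, {"delta_pos": [0, 0, 120], "turn": [0, 0, 0], "hand": 0.6}, {"delta_pos": [-50, 0, 120], "turn": [0, 0, 0], "hand": 0.6}]'

```text
clock: 23.1
eef_pos: [551.3, -143.5, 167.1]
eef_rot: [3.14, -0.007, -0.098]
wrist_force: [-0.9, -0.0, 0.2]
finger_gap: 56.5
```

Emit:
carry_out --series '[{"delta_pos": [-60, 50, 20], "turn": [0, 0, 0], "hand": 0.6}, {"delta_pos": [-110, 90, 40], "turn": [0, 0, 0], "hand": 0.6}, {"delta_pos": [-160, 130, 60], "turn": [0, 0, 0], "hand": 0.6}, {"delta_pos": [-200, 180, 60], "turn": [0, 0, 0], "hand": 0.6}, {"delta_pos": [-220, 240, 60], "turn": [0, 0, 0], "hand": 0.6}, {"delta_pos": [-240, 300, 60], "turn": [0, 0, 0], "hand": 0.6}, {"delta_pos": [-260, 360, 60], "turn": [0, 0, 0], "hand": 0.6}, {"delta_pos": [-260, 400, 60], "turn": [0, 0, 0], "hand": 0.6}]'

```text
clock: 24.1
eef_pos: [288.7, 254.4, 224.6]
eef_rot: [-3.14, -0.002, -0.099]
wrist_force: [0.9, -1.1, 0.8]
finger_gap: 56.1
```

```bash
python3 - <<'E'
from h import *
s=read_state();print(s['clock'],s['eef_pos'],s['wrist_force'])
grab("scene","s12");grab("top","t12")
I=[('b',610.6,-30,-5.7,150,100,0,12.5),('b',599.5,-143,-5.7,85,55,0,12.5),('b',610.6,-30,-5.7,130,32,12.5,21.5),('b',599.5,-143,-5.7,45,24,12.5,32.5),('c',599.5,-143,24,60,81.5),('c',630.5,181,80,0,5),('c',620.5,75.5,53,0,57)]
over("s12","scene",250,150,160,115,"v19",I)
over("t12","top",230,100,140,100,"v20",I)
E
```

```text
24.1 [288.69557359 254.44612405 224.60741173] [ 0.9487136  -1.1194403   0.75657268]
```

View pics/v19.png

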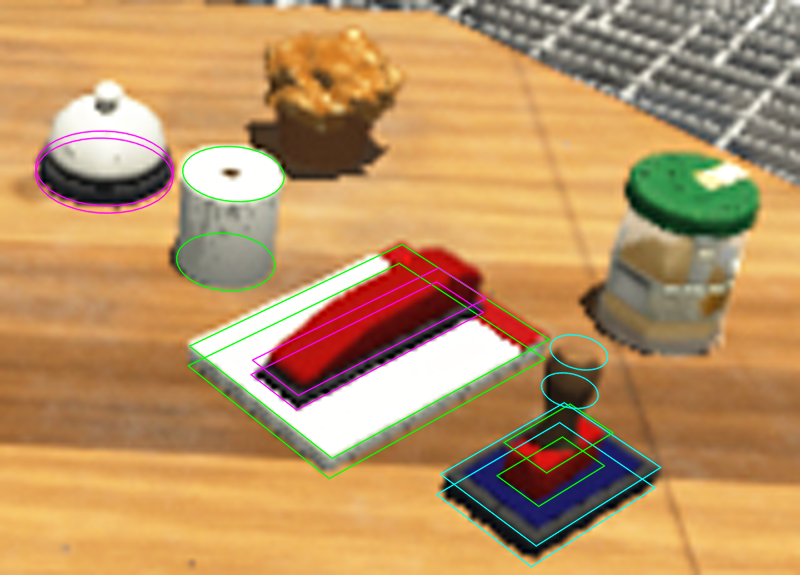

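View pics/v20.png

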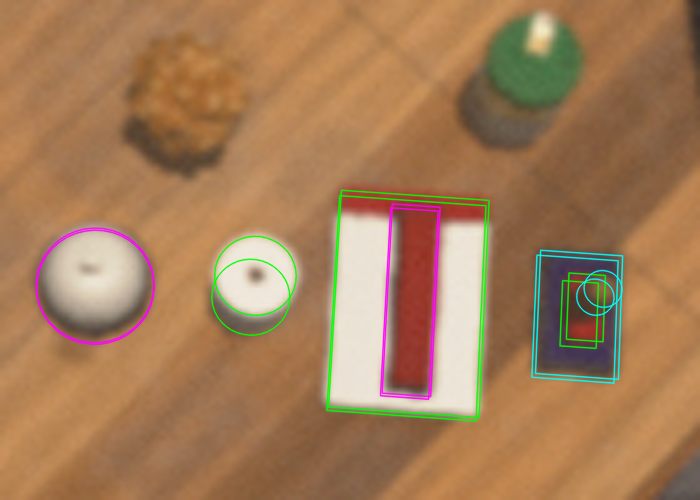

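The bell, roll, pad with stapler, and ink pad with the upright stamp all match their model outlines in both views to within ~2 mm. The bystanders haven't moved. Handing in.

```bash
python3 -c "
from cell import *
print(sign_off())"
```

```text
the job is handed in; nothing more can be done
None
```

The order desk is laid out as asked, in the order asked, and I handed it in at about 24 s on the robot's clock.

- **Till roll:** it stands upright midway between the order pad and the bell, measured centre to centre.
- **Stapler:** it lies lengthwise on the order pad, centred.
- **Ink pad:** I used the one farthest from the base. It lies flat on the side away from the bell, level with the order pad's middle and parallel to it.
- **Date stamp:** it stands upright in the middle of the ink pad.

In the last pictures from both cameras, every placed item matched its target outline to within about 2 mm. The gap between ink pad and order pad came out at about 36 mm, 1 mm over what you asked. The bell, muffin and honey jar showed no movement. The salt shaker was not in the last close-ups I viewed, but nothing went near it after it was last seen standing in place.

The two cameras disagreed by a few millimetres on the stapler's and stamp's starting positions. I corrected the stapler by re-measuring it in the gripper, and set the stamp's grasp between the two readings. The highest wrist force in the readings I took was about 11 N, when I set the stapler down, and no check failed.

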